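# Fetch the tube block from behind the reagent bottles

## Robot

A 7-joint arm with a two-finger parallel gripper is mounted at the origin on the work surface. World frame = base frame: x ahead of the robot, y to its left, z up, the work surface at z = 0. Lengths are in m, angles in rad, forces in N, time in s.
With the tool pointing down it reaches from about 0.425 to 0.875 m from the base axis. Payload 4.7 kg.
Tool frame: the origin (TCP) lies midway between the tips of the shut fingers; the grasp point (between the pads) lies bot.pinch_z behind it (bot.pinch_z is the distance from the TCP to the grasp point, in m); z points along the fingers, y is the direction in which the jaws open and shut (so a half turn about z gives the same grasp; the last joint's range is limited). The gripper opens to 85 mm and grips with 20 to 120 N. Pads are 22 mm wide; open, the fingers measure 114 mm over their backs; the gripper's body (76 mm by 85 mm) begins 54 mm behind the grasp point. The pads swing forward as they close: fully open they stand 13 mm farther back than shut.
Start: joints at [1.301, 0.321, -0.07, 1.45, 0.023, 1.371, -0.057], TCP at [0.182, -0.624, 0.231] pointing down, gripper open.
Joint ranges: [-2.86, 2.86], [-0.3, 2.09], [-1.38, 1.24], [0.06, 2.45], [-1.56, 4.7], [0.09, 2.05], [-2.69, 2.69]. Speed limits (rad/s): [2.57, 2.57, 3.14, 3.14, 3.14, 3.14, 3.14].

## Interface

Orientations are given as a unit quaternion [x, y, z, w].
In Python, from plant import bot gives the robot as it stands. The module is installed in compiled form; this text tells all that it offers. Calls block until the motion is done:
- bot.movep(position, orientation): joint-space move of the TCP to a pose.
- bot.movel(position, rot=None, speed=0.15, guard=None): straight line of the TCP; rot=None keeps the orientation; speed is the mean speed in m/s. With guard (N) it stops when the force on the tool has changed by that much, and returns True; else False.
- bot.goto_joints(angles): joint-space move.
- bot.open_gripper() and bot.gripper_close(squeeze=None): open the fingers fully, or close them until they stop; squeeze is the grip in N (None keeps the last).
- bot.wait(seconds).
- bot.inverse_kinematics(position, orientation): joint angles nearest the present ones, or None.
- bot.observe(): the state.
- bot.camera(name): name is "scene" or "top" or "wrist"; returns a dict with "color" (420x560x3 uint8, red, green, blue), "mtx" (3x3 intrinsics, pixels), "dist_coeffs" ([k1, k2, p1, p2, k3] as OpenCV has them; the pictures are not rectified), "world_to_cam" (4x4, takes a point from world to camera coordinates); the wrist camera has in their place "T_tool_cam" (4x4, takes a point from camera to tool coordinates, whose origin is the TCP and whose axes are the flange's). Camera axes: x right, y down, z forward; pixel columns grow to the right and rows downward; lengths in m; the calibration is good to about 2 mm. A picture is of the moment at which its call begins: read the wrist's pose just before it. There is no depth.
A pose or a line that the arm cannot do raises bot.IKError and nothing moves.
- bot.job_done(): hands the job in, once; it reports no verdict.
The state is a dict: "time_s": time; "qpos": joint angles; "qd": joint speeds; "tau": joint torques, N m; "ee_pos": TCP position; "orientation": TCP orientation; "contact_force": force on the tool from outside, world axes, zero at the start; "torque": the same for the moment, N m; "gripper_width": opening from 0.0 (shut) to 1.0 (fully open).
Only numpy, scipy, OpenCV 4.12 (cv2) and the standard library are available. Lean on these libraries where they do the work, as an engineer would, in place of code of your own. Each camera call takes 0.05 s, during which the arm holds its last target.

## Task

The aluminium tube block stands hemmed in behind two reagent bottles: leaving the block where it is, first stand both bottles upright in the empty white side tray, then set the block flat and squarely on the middle of the block heater's metal plate while the bottles wait in the tray. After that stand each bottle back on the middle of its own black pad, the round bottle on the round pad and the square bottle on the square pad. Never drop or tip anything you carry, and leave the small glass jar and the little wooden vial stand where they are.

Things in the scene. Friction and masses are not known exactly. Their poses are not given: they have to be found in the camera images.
- bottle_round: Round amber glass reagent bottle: body 56 mm in diameter, 66 mm high, sloping in to a 26 mm neck; round black cap 34 mm in diameter from 92 to 118 mm height (the very top), good to grip from above. About 0.2 kg. Origin at the centre of its underside, z up. At the start it stands on the round pad.
- bottle_square: Square white plastic reagent bottle: body 50 x 50 mm, 72 mm high, then a 26 mm neck; round grey cap 34 mm in diameter from 90 to 116 mm height (the very top), good to grip from above. About 0.18 kg. Origin at the centre of its underside, z up, x and y square to its sides. At the start it stands on the square pad.
- block: Aluminium tube block, 56 mm (x) by 90 mm (y) by 45 mm high, with 3 x 5 dark wells, a few tube caps rising 4 mm above its top. About 0.42 kg. Origin at the centre of its underside. It starts on the bay board behind (on the far side of) the bottles, about 10 mm from them, long side towards them. Grip it across its 56 mm, along its x, which needs the bottles gone.
- pad_round: Round black rubber pad, 76 mm in diameter, 3 mm thick, origin at the centre of its underside: the round bottle's own place. Fixed on the bay, a white board 190 x 190 x 5 mm with a rim 8 mm above the board on three sides, open at the front (-x of the pads, towards the robot). Centre 82 mm beside the square pad's; which one is on the left varies.
- pad_square: Square black rubber pad, 70 x 70 mm, 3 mm thick, origin at the centre of its underside: the square bottle's own place. Fixed on the same bay board, beside the round pad along y; x and y run along its sides and the bay's.
- tray: Side area: empty white plastic tray, fixed, 190 mm (its x) by 140 mm (its y) outside, floor and walls 4 mm thick, rim 14 mm high. Origin at the centre of its underside, so the inner floor is 4 mm above it. Both bottles fit side by side along its x, for example 45 mm either side of the middle.
- heater: Block heater: fixed white instrument, housing top 64 mm high, grey control strip with knob and display at its +x end. Bare aluminium heating plate 80 mm (x) by 114 mm (y), its top face 70 mm above the bench. Origin on the bench exactly below the plate's centre. The block belongs on the plate, centre over centre, its long side (y) along the heater's y, either way round.
- jar: Bystander: small clear glass jar with steel lid, 36 mm in diameter, 46 mm high, standing loose between the stations; leave it alone. Origin at the centre of its underside.
- stand: Bystander: little wooden vial stand, 34 x 34 mm, 40 mm high, with four clear vials rising 12 mm above it, standing loose between the stations; leave it alone. Origin at the centre of its underside.

How it is judged:
By the outcome, as a careful person would: the job done as asked, in the order asked, and still so for the second after the job is handed in, with the robot touching nothing.
It also fails if it takes over 128 s, if anything falls off the work surface, if the arm or the gripper's body presses on something with over 40 N, if the wrist force passes 120 N, or if a joint passes its speed limit or range.

## Working session

There is one attempt and no reset: what is moved stays moved. The work goes in short steps, each a Python script; the robot and the scene stay as the last script left them, time stands still between calls to the robot, and variables do not carry over. Pictures are saved under pics/ and viewed, and the job is handed in when it is done.

```bash
ls; mkdir -p pics; python3 - <<'E'
from plant import bot
import cv2, numpy as np
o=bot.observe(); print(o['time_s'],o['ee_pos'],o['orientation'],o['gripper_width'],bot.pinch_z)
for n in ("scene","top"):
    c=bot.camera(n); cv2.imwrite(f'pics/{n}0.png',c['color'][:,:,::-1])
    print(n,c['mtx'].round(1).tolist(),np.round(c['dist_coeffs'],4),c['world_to_cam'].round(3).tolist())
E
```

```text
pics
0.0 [ 0.18181537 -0.62351436  0.23022279] [ 9.89944947e-01  1.41450132e-01 -1.78734362e-04 -9.10645907e-04] 1.0011845923354479 0.0187
scene [[446.6, 0.0, 279.3], [0.0, 446.6, 211.7], [0.0, 0.0, 1.0]] [-0.049  0.     0.     0.     0.   ] [[-0.378, 0.926, -0.022, 0.2], [0.617, 0.234, -0.751, -0.272], [-0.69, -0.297, -0.66, 1.376], [0.0, 0.0, 0.0, 1.0]]
top [[532.2, 0.0, 280.7], [0.0, 532.2, 208.4], [0.0, 0.0, 1.0]] [-0.0259  0.      0.      0.      0.    ] [[-0.016, -1.0, -0.004, 0.008], [-0.991, 0.016, -0.133, 0.529], [0.133, 0.002, -0.991, 1.141], [0.0, 0.0, 0.0, 1.0]]
```

View pics/scene0.png

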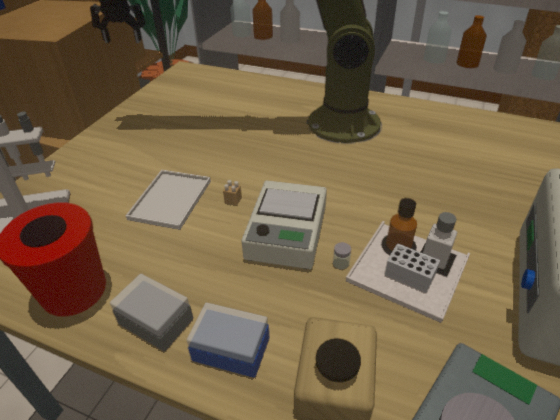

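View pics/top0.png

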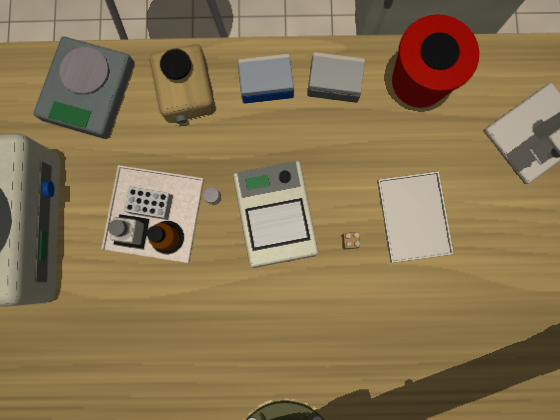

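Top view: the bay is at the left (about 152,213), heater in the middle (277,223), tray at the right (415,217), jar at (212,196) and stand at (351,241). I'll zoom in on these for measurements.

```bash
cat > h.py <<'E'
import numpy as np, cv2
from scipy.spatial.transform import Rotation as R
def ray(c,uv,W=None):
    """world-frame rays. W = cam->world"""
    if W is None: W=np.linalg.inv(c['world_to_cam'])
    p=cv2.undistortPoints(np.array(uv,float).reshape(-1,1,2),c['mtx'],np.array(c['dist_coeffs'])).reshape(-1,2)
    d=np.c_[p,np.ones(len(p))]@W[:3,:3].T
    return W[:3,3],d
def onplane(c,uv,z,W=None):
    o,d=ray(c,uv,W); z=np.broadcast_to(z,(len(d),))
    return o+d*((z-o[2])/d[:,2])[:,None]
def proj(c,P,W=None):
    if W is None: W=np.linalg.inv(c['world_to_cam'])
    T=np.linalg.inv(W); 
    q,_=cv2.projectPoints(np.array(P,float).reshape(-1,3),cv2.Rodrigues(T[:3,:3])[0],T[:3,3],c['mtx'],np.array(c['dist_coeffs']))
    return q.reshape(-1,2)
def wristW(o,c):
    T=np.eye(4);T[:3,:3]=R.from_quat(o['orientation']).as_matrix();T[:3,3]=o['ee_pos']
    return T@c['T_tool_cam']
def down(yaw): # jaw (tool y) along world angle yaw ; tool z down
    y=np.array([np.cos(yaw),np.sin(yaw),0]);z=np.array([0,0,-1.]);x=np.cross(y,z)
    return R.from_matrix(np.c_[x,y,z]).as_quat()
E
python3 - <<'E'
import cv2
im=cv2.imread('pics/top0.png')
a=cv2.resize(im[155:275,95:225],None,fx=6,fy=6,interpolation=cv2.INTER_CUBIC)[:600]
cv2.imwrite('pics/topz1.png',cv2.resize(im[155:275,95:245],None,fx=5,fy=5,interpolation=cv2.INTER_CUBIC))
cv2.imwrite('pics/topz2.png',cv2.resize(im[155:275,225:465],None,fx=3.3333,fy=3.3333,interpolation=cv2.INTER_CUBIC))
E
```

```text
(no output)
```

View pics/topz1.png

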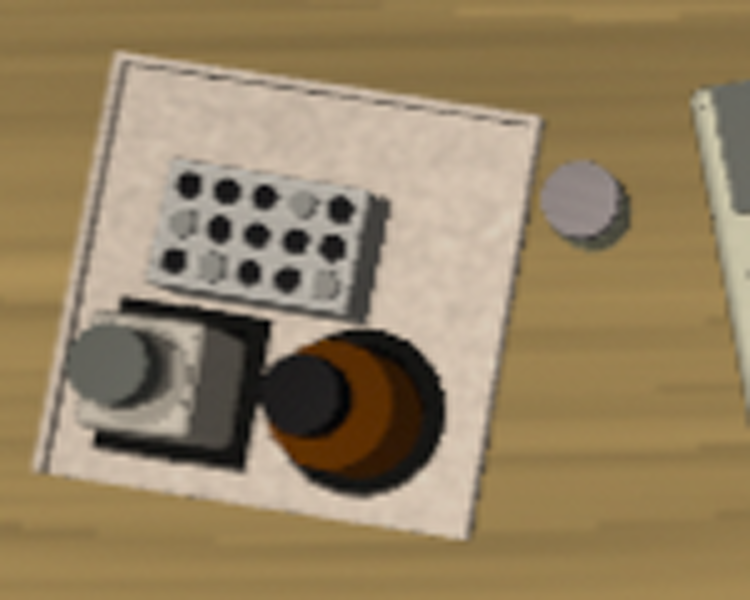

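View pics/topz2.png

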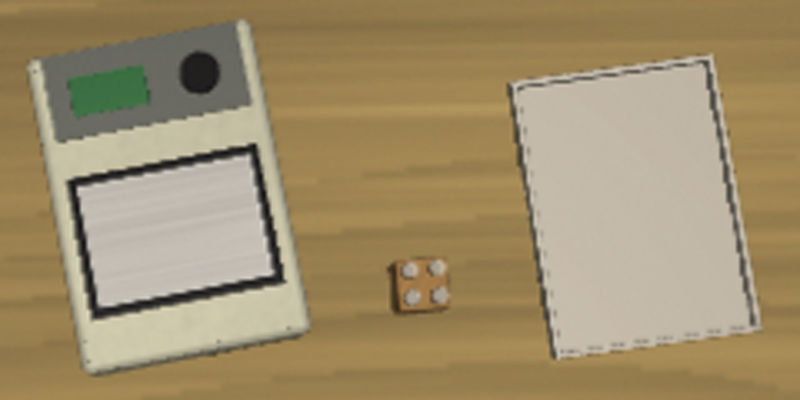

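```bash
python3 - <<'E'
from plant import bot
from h import *
c=bot.camera('top')
def px(l,s,ou,ov): return [((u+.5)/s-.5+ou,(v+.5)/s-.5+ov) for u,v in l]
A=lambda l,z: onplane(c,px(l,5,95,155),z)
B=lambda l,z: onplane(c,px(l,10/3,225,155),z)
def rect(n,P):
    P=P[:,:2];e=[np.linalg.norm(P[i]-P[(i+1)%4]) for i in range(4)]
    d=P[1]-P[0]+P[2]-P[3]; print(n,P.mean(0).round(4),np.round(e,4),'yaw of first edge',np.degrees(np.arctan2(d[1],d[0])).round(2), np.degrees(np.arctan2(*( (P[2]-P[1]+P[3]-P[0])[::-1]))).round(2))
rect('plate',B([(77,190),(253,153),(281,277),(98,310)],.07))
rect('tray',B([(510,85),(712,56),(760,328),(555,357)],.014))
rect('padsq',A([(122,298),(270,322),(243,470),(94,447)],.008))
rect('block',A([(177,158),(370,190),(352,318),(152,280)],.050))
rect('bay',A([(117,52),(542,118),(468,538),(35,472)],[.013,.013,.005,.005]))
print('stand',B([(421,285)],.04),'jar',A([(580,198)],.046),'sq',A([(112,367)],.124),'rd',A([(303,397)],.126), 'rd body pad', A([(365,412)],.008))
E
```

```text
plate [0.4898 0.0066] [0.1158 0.0819 0.1186 0.0784] yaw of first edge -79.84 -169.57
tray [ 0.509  -0.3013] [0.14   0.1869 0.1392 0.186 ] yaw of first edge -82.84 -173.12
padsq [0.4856 0.3385] [0.0686 0.0676 0.0685 0.0683] yaw of first edge -99.82 170.64
block [0.546  0.2925] [0.0869 0.0569 0.0899 0.0549] yaw of first edge -101.05 171.27
bay [0.5258 0.2901] [0.1978 0.1923 0.1987 0.194 ] yaw of first edge -99.67 169.77
stand [[ 0.4556133  -0.15223851  0.04      ]] jar [[0.56129712 0.15367322 0.046     ]] sq [[0.4819174  0.33424911 0.124     ]] rd [[0.46825243 0.2553586  0.126     ]] rd body pad [[0.47161892 0.25555749 0.008     ]]
```

```bash
cat > snap.py <<'E'
import sys,pickle
from plant import bot
from h import *
def snap(name):
    bot.wait(0.15)
    o=bot.observe(); c=bot.camera('wrist'); 
    c['W']=wristW(o,c); pickle.dump(c,open(f'pics/{name}.pkl','wb'))
    cv2.imwrite(f'pics/{name}.png',c['color'][:,:,::-1]); print(name,o['time_s'],np.round(o['ee_pos'],4),np.round(o['qpos'],2)); return c
E
python3 - <<'E'
from snap import *
by=np.radians(-9.8)
c=bot.camera('wrist'); print(c['T_tool_cam'].round(4).tolist())
for p,yaw,n in (([.50,.29,.36],by,'w_bay'),([.48,.0,.36],np.radians(10),'w_heat'),([.50,-.30,.36],np.radians(7),'w_tray')):
    for y in (yaw,yaw+np.pi):
        q=bot.inverse_kinematics(p,down(y)); print(n,y,None if q is None else np.round(q,2))
E
```

```text
[[-0.0002, -0.9524, -0.3048, 0.0778], [1.0, -0.0003, 0.0005, 0.0], [-0.0006, -0.3048, 0.9524, -0.1418], [0.0, 0.0, 0.0, 1.0]]
w_bay -0.1710422666954443 [ 0.12  0.21 -0.82  1.39  0.16  1.6  -0.86]
w_bay 2.970550386894349 [ 0.36  0.32 -1.18  1.39  0.29  1.63  2.18]
w_heat 0.17453292519943295 [ 0.3  -0.06 -0.33  1.62 -0.02  1.58  0.14]
w_heat 3.316125578789226 None
w_tray 0.12217304763960307 [ 0.95  0.18 -0.54  1.39  0.09  1.59  0.55]
w_tray 3.263765701229396 [ 0.72  0.16 -0.26  1.4   0.04  1.59 -2.56]
```

```bash
python3 - <<'E'
from snap import *
for p,yaw,n in (([.50,-.30,.33],np.radians(7),'w_tray'),([.48,.0,.33],np.radians(10),'w_heat'),([.51,.29,.36],np.radians(-9.8),'w_bay')):
    bot.movep(p,down(yaw)); c=snap(n)
print(c['mtx'])
E
```

```text
w_tray 2.05 [ 0.4992 -0.3014  0.3295] [ 0.96  0.19 -0.53  1.45  0.09  1.53  0.55]
w_heat 3.4 [ 0.4803 -0.0019  0.3298] [ 0.78 -0.06 -0.78  1.67 -0.05  1.52  0.17]
w_bay 4.725 [0.5108 0.2883 0.3598] [ 0.38  0.38 -1.25  1.37  0.36  1.65 -0.99]
[[332.0348688    0.         280.48438778]
 [  0.         332.0348688  204.3701555 ]
 [  0.           0.           1.        ]]
```

View pics/w_tray.png

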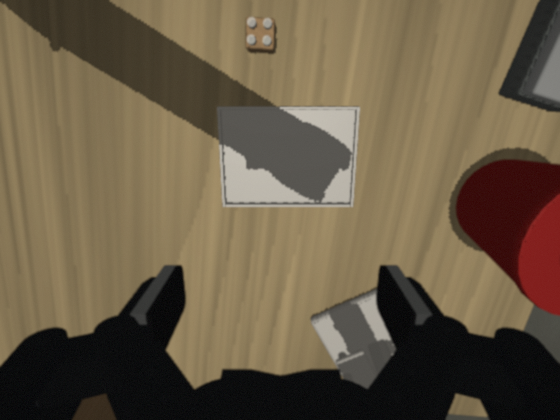

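View pics/w_heat.png

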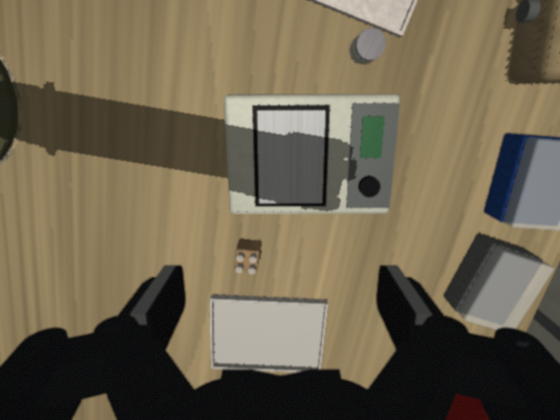

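View pics/w_bay.png

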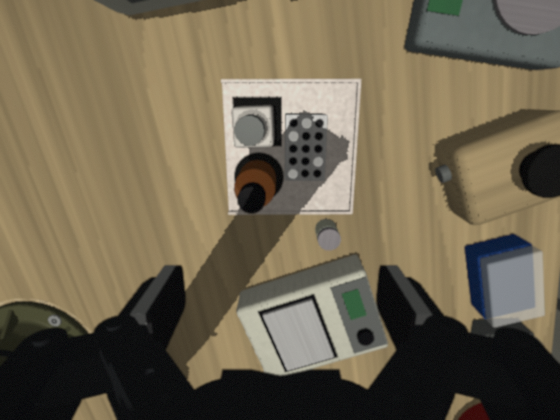

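```bash
python3 - <<'E'
from snap import *
bot.wait(.5); print(bot.observe()['ee_pos'])
bot.movel([.51,.275,.20],speed=.3)
for i in range(4): print(bot.observe()['ee_pos'].round(4)); bot.wait(.1)
c=snap('w_bay2')
cv2.imwrite('pics/w_bay2z.png',cv2.resize(c['color'][30:270,120:440,::-1],None,fx=2.5,fy=2.5,interpolation=cv2.INTER_CUBIC))
E
```

```text
[0.50997103 0.29000261 0.35998407]
[0.5105 0.2759 0.2015]
[0.511  0.2765 0.2026]
[0.5108 0.2762 0.2021]
[0.5105 0.2757 0.2014]
w_bay2 6.5083 [0.5101 0.275  0.2002] [ 0.42  0.43 -1.21  1.64  0.41  1.35 -1.02]
```

View pics/w_bay2z.png

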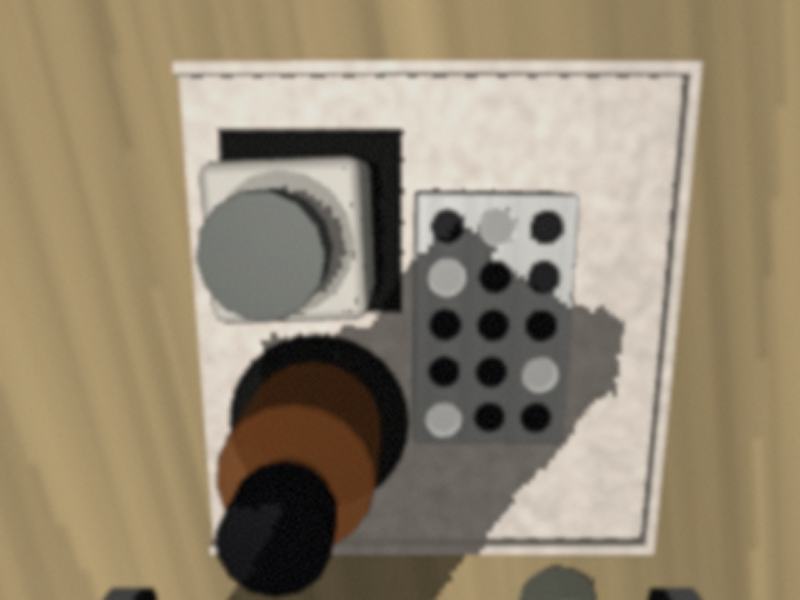

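```bash
cat > m.py <<'E'
import pickle
from h import *
def rect(n,P):
    P=P[:,:2];e=[np.linalg.norm(P[i]-P[(i+1)%4]) for i in range(4)]
    d=P[1]-P[0]+P[2]-P[3]; print(n,P.mean(0).round(4),np.round(e,4),'yaws',np.degrees(np.arctan2(d[1],d[0])).round(2), np.degrees(np.arctan2(*( (P[2]-P[1]+P[3]-P[0])[::-1]))).round(2))
def mk(name,s,ou,ov):
    c=pickle.load(open(f'pics/{name}.pkl','rb'))
    return lambda l,z: onplane(c,[((u+.5)/s-.5+ou,(v+.5)/s-.5+ov) for u,v in l],z,c['W'])
E
python3 - <<'E'
from m import *
A=mk('w_bay2',2.5,120,30)
rect('bay rim',A([(175,62),(702,62),(654,553),(211,553)],.013))
P=A([(220,129),(402,129),(401,311)],.008)
print('pad sides',np.linalg.norm(P[1]-P[0]),np.linalg.norm(P[2]-P[1]),'c',(P[0]+P[2])/2, np.degrees(np.arctan2(*(P[1]-P[0])[1::-1])),np.degrees(np.arctan2(*(P[2]-P[1])[1::-1])))
rect('block',A([(416,191),(578,192),(568,443),(413,440)],.05))
def circ(l,z):
    P=A(l,z)[:,:2]; M=np.c_[2*P,np.ones(len(P))]; s=np.linalg.lstsq(M,(P**2).sum(1),rcond=None)[0]; return s[:2].round(4),(s[2]+s[:2]@s[:2])**.5*2
print('sqcap',circ([(198,255),(263,190),(326,252),(262,320),(217,209),(308,300)],.124))
print('rdcap',circ([(216,535),(250,470),(290,462),(335,495),(330,560),(275,595)],.126))
print('rpad',circ([(231,417),(407,415),(319,335),(257,355),(382,357),(388,470)],.008))
E
```

```text
bay rim [0.5261 0.2903] [0.1924 0.1969 0.1933 0.1968] yaws -9.8 -99.82
pad sides 0.06891020426723857 0.06903787228605629 c [0.48577981 0.33880079 0.008     ] -9.881859955110182 -100.14729405344357
block [0.5465 0.2961] [0.0548 0.0893 0.0574 0.0884] yaws -10.54 -99.39
sqcap (array([0.4841, 0.3373]), np.float64(0.032761638954814674))
rdcap (array([0.4723, 0.2626]), np.float64(0.038491608737004704))
rpad (array([0.4721, 0.2598]), np.float64(0.07364364133026682))
```

```bash
python3 - <<'E'
import cv2
im=cv2.imread('pics/w_tray.png'); cv2.imwrite('pics/wtz.png',cv2.resize(im[90:220,200:380],None,fx=4,fy=4,interpolation=cv2.INTER_CUBIC))
im=cv2.imread('pics/w_heat.png'); cv2.imwrite('pics/whz.png',cv2.resize(im[80:225,215:410],None,fx=4,fy=4,interpolation=cv2.INTER_CUBIC))
E
```

```text
(no output)
```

View pics/wtz.png

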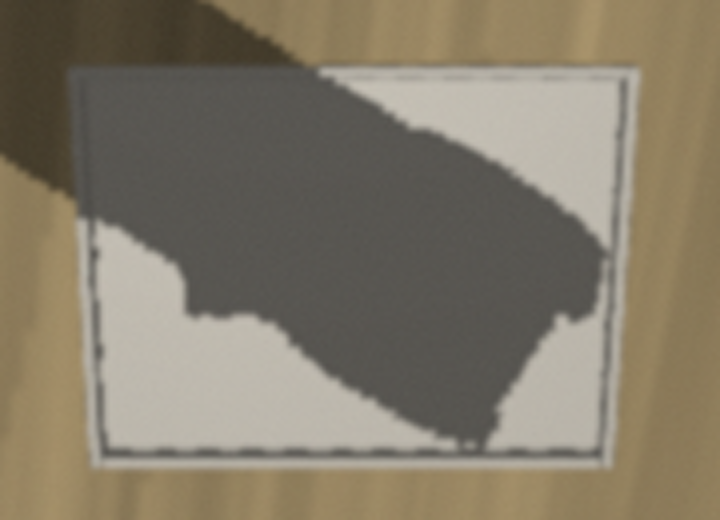

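View pics/whz.png

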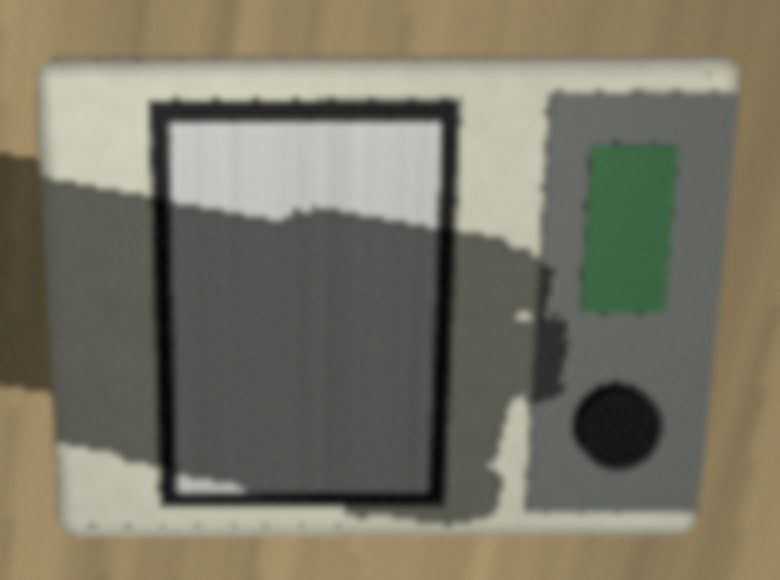

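```bash
python3 - <<'E'
from m import *
rect('tray',mk('w_tray',4,200,90)([(68,66),(639,67),(611,467),(94,467)],.014))
rect('plate',mk('w_heat',4,215,80)([(167,120),(443,120),(431,495),(176,494)],.07))
rect('black',mk('w_heat',4,215,80)([(150,102),(460,102),(442,503),(162,503)],.065))
E
```

```text
tray [ 0.5089 -0.3019] [0.189  0.1392 0.1874 0.1396] yaws 6.81 -82.93
plate [0.4907 0.0084] [0.0804 0.1146 0.0809 0.1142] yaws 9.71 -79.89
black [0.4906 0.0086] [0.0911 0.1238 0.0901 0.1238] yaws 9.83 -80.1
```

```bash
python3 - <<'E'
from m import *
from plant import bot
t=bot.camera('top'); t['W']=np.linalg.inv(t['world_to_cam'])
w=pickle.load(open('pics/w_bay2.pkl','rb'))
a=np.linspace(0,2*np.pi,100)
def ov(c,crop,s):
    im=t0=c['color'][crop[0]:crop[1],crop[2]:crop[3],::-1]; im=cv2.resize(im,None,fx=s,fy=s,interpolation=cv2.INTER_CUBIC)
    im=cv2.convertScaleAbs(im,alpha=1.6,beta=20)
    for (x,y),zz in (((.483,.336),(.098,.124)),((.470,.259),(.100,.126))):
        for z,col in zip(zz,((0,255,255),(0,255,0))):
            q=proj(c,np.c_[x+.017*np.cos(a),y+.017*np.sin(a),0*a+z],c['W'])
            q=(q-[crop[2],crop[0]]+.5)*s-.5
            cv2.polylines(im,[q.round().astype(int)],True,col,1)
    return im
A=ov(w,(80,280,180,330),3.0); B=ov(t,(205,265,95,195),6)
cv2.imwrite('pics/ov1.png',A); cv2.imwrite('pics/ov2.png',B)
E
```

```text
(no output)
```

View pics/ov1.png

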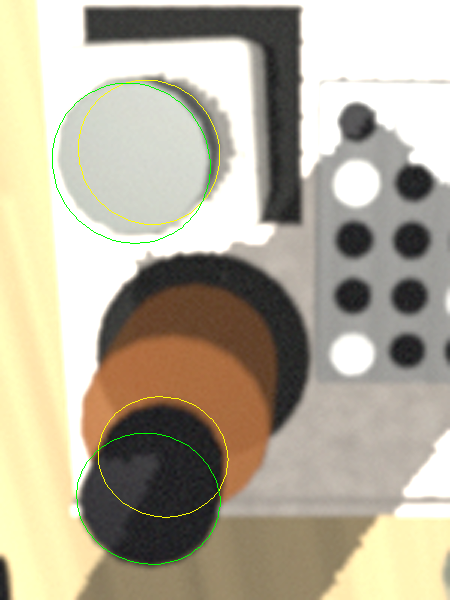

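View pics/ov2.png

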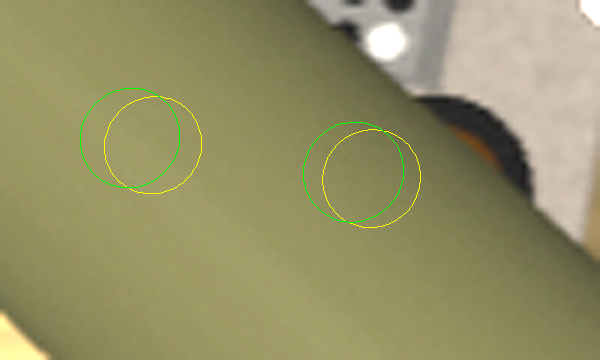

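```bash
cat > mv.py <<'E'
from snap import *
BY=np.radians(-9.8); TY=np.radians(6.95); HY=np.radians(9.95)
TR=np.array([.509,-.3016])
def rot(a): return np.array([[np.cos(a),-np.sin(a)],[np.sin(a),np.cos(a)]])
def slot(dx): return TR+rot(TY)@[dx,0]
def st(t=''):
    o=bot.observe(); print(t,'t=%.1f'%o['time_s'],o['ee_pos'].round(4),'w=%.3f'%o['gripper_width'],'F',o['contact_force'].round(1)); return o
def pick(xy,yaw,z,zup,squeeze=50):
    q=down(yaw)
    bot.movep([*xy,z+.09],q); bot.wait(.3)
    bot.movel([*xy,z],speed=.12); bot.wait(.3); st('down')
    bot.gripper_close(squeeze); bot.wait(.2); st('closed')
    bot.movel([*xy,z+.02],speed=.05)
    bot.movel([*xy,zup],speed=.2); bot.wait(.2); st('lifted')
def place(xy,yaw,z,zup,g=6):
    q=down(yaw)
    bot.movep([*xy,zup],q); bot.wait(.4); st('above')
    bot.movel([*xy,z+.012],speed=.15); bot.wait(.3)
    hit=bot.movel([*xy,z-.003],speed=.025,guard=g); o=st('hit %s'%hit); bot.wait(.2)
def release(xy,zup):
    bot.open_gripper(); bot.wait(.2); st('open')
    bot.movel([*xy,zup],speed=.15); bot.wait(.1)
E
python3 - <<'E'
from mv import *
pick([.4838,.3366],BY,.0915,.27)
c=snap('g1'); s=bot.camera('scene'); cv2.imwrite('pics/s1.png',s['color'][:,:,::-1])
E
```

```text
down t=8.5 [0.4841 0.3367 0.092 ] w=1.002 F [ 1.   0.  -0.6]
closed t=9.2 [0.4837 0.3368 0.0917] w=0.385 F [-0.9 -0.5  2.5]
lifted t=10.9 [0.4834 0.3361 0.2687] w=0.382 F [-0.1  0.2 -2.2]
g1 11.0667 [0.4836 0.3364 0.2694] [ 0.3   0.41 -1.23  1.52  0.39  1.48 -1.11]
```

View pics/g1.png

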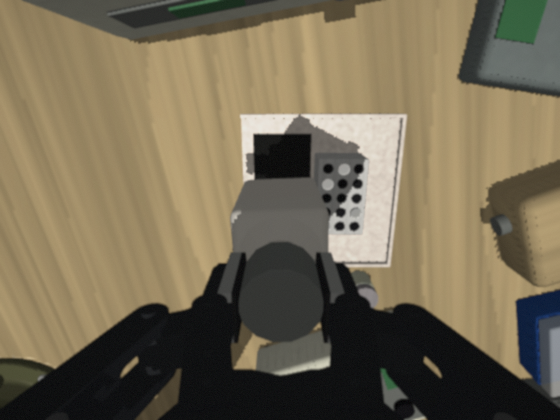

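View pics/s1.png

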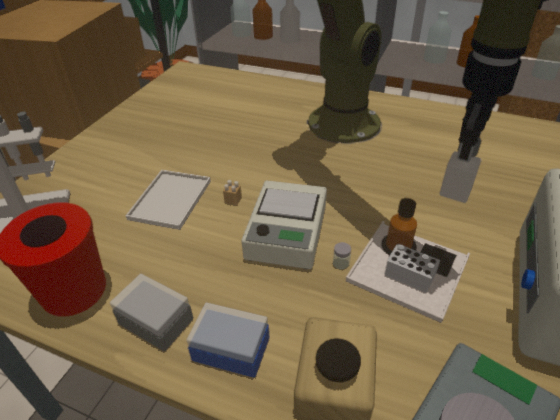

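The square bottle hangs straight in the jaws (cap at 283,290 in the wrist view). I'll move it to the tray.

```bash
python3 - <<'E'
from mv import *
p=slot(-.045); print(p)
place(p,TY,.0880,.27)
release(p,.26)
c=snap('t1'); s=bot.camera('scene'); cv2.imwrite('pics/s2.png',s['color'][:,:,::-1])
E
```

```text
[ 0.46433065 -0.30704514]
above t=13.9 [ 0.4644 -0.3069  0.27  ] w=0.384 F [-0.3 -0.5 -1.3]
hit True t=16.0 [ 0.4642 -0.307   0.0877] w=0.382 F [-0.9 -0.8  4.1]
open t=16.9 [ 0.4633 -0.3068  0.0868] w=0.997 F [-0.1 -0.4 -0.3]
t1 18.4833 [ 0.4641 -0.3069  0.2595] [ 1.53  0.29 -1.18  1.61  0.26  1.42  0.45]
```

View pics/t1.png

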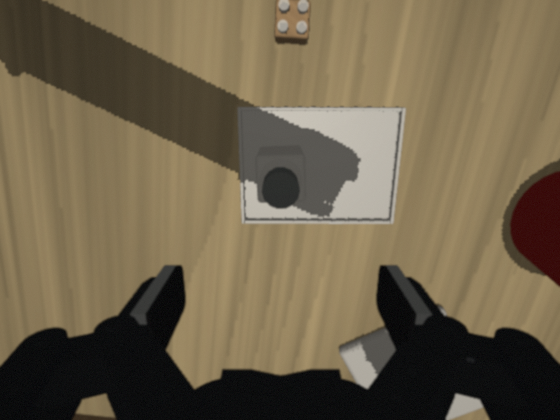

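View pics/s2.png

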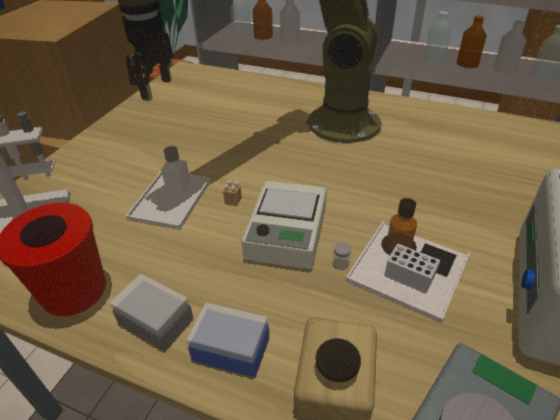

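```bash
python3 - <<'E'
from mv import *
pick([.471,.2595],BY,.0930,.27)
c=snap('g2')
p=slot(.045); print(p)
place(p,TY,.0890,.27)
release(p,.26)
c=snap('t2')
bot.movep([.51,.285,.20],down(BY)); bot.wait(.4); c=snap('w_bay3')
cv2.imwrite('pics/w_bay3z.png',cv2.resize(c['color'][30:270,120:440,::-1],None,fx=2.5,fy=2.5,interpolation=cv2.INTER_CUBIC))
E
```

```text
down t=22.1 [0.4713 0.2596 0.0935] w=1.001 F [ 0.2 -0.3  0.4]
closed t=22.9 [0.4709 0.2596 0.0932] w=0.384 F [-1.9 -0.3  3.1]
lifted t=24.6 [0.4704 0.2592 0.2688] w=0.386 F [-0.3  0.3 -2.1]
g2 24.7083 [0.4708 0.2594 0.2694] [ 0.38  0.16 -1.02  1.64  0.14  1.41 -0.83]
[ 0.55366935 -0.29615486]
above t=27.2 [ 0.5538 -0.2959  0.27  ] w=0.384 F [ 0.7  0.7 -1. ]
hit True t=29.2 [ 0.5535 -0.2962  0.0892] w=0.382 F [-1.   0.2  4. ]
open t=30.2 [ 0.5526 -0.2958  0.0881] w=0.997 F [-0.2  0.3  0.2]
t2 31.7583 [ 0.5534 -0.2961  0.2594] [ 1.    0.34 -0.71  1.45  0.22  1.44  0.41]
w_bay3 34.4583 [0.51  0.285 0.2  ] [ 0.42  0.48 -1.26  1.63  0.47  1.37 -1.07]
```

View pics/g2.png

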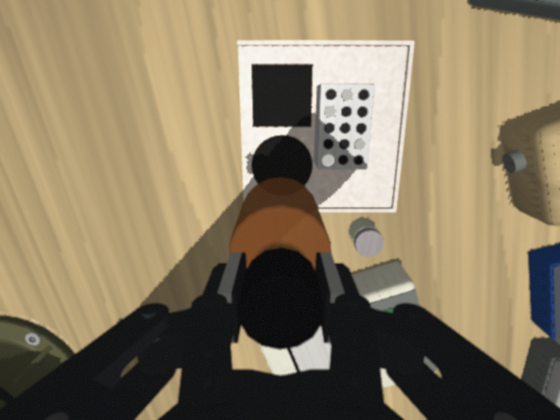

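View pics/t2.png

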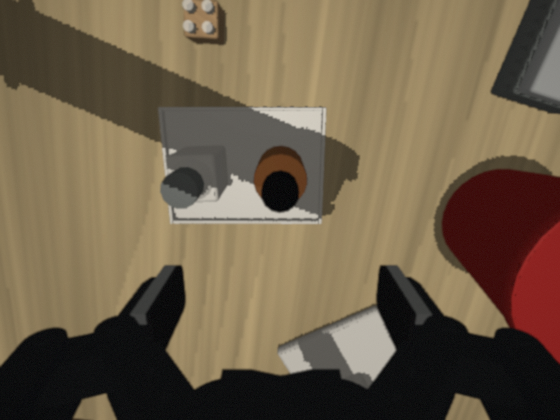

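View pics/w_bay3z.png

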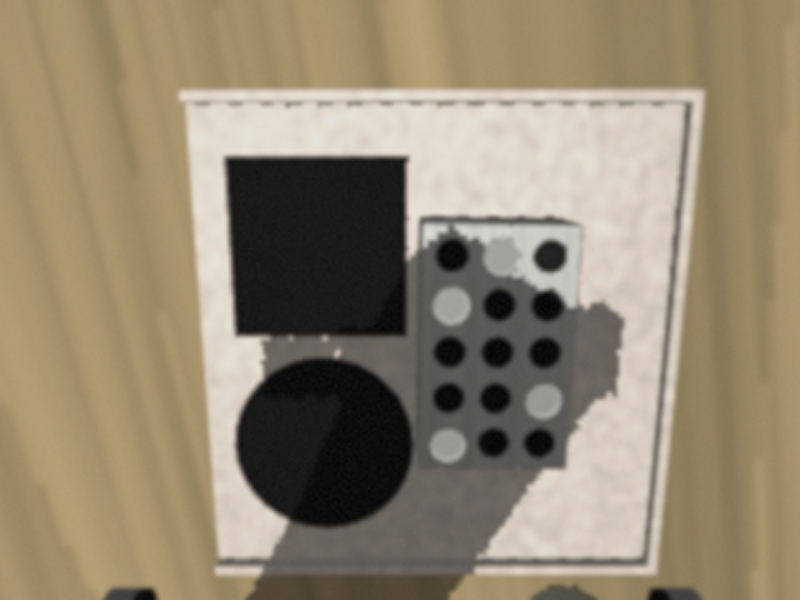

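```bash
python3 - <<'E'
from m import *
A=mk('w_bay3',2.5,120,30)
rect('pad',A([(226,157),(408,157),(405,335),(237,335)],.008))
rect('block',A([(420,223),(581,225),(567,467),(419,467)],.05))
P=A([(452,255),(550,255),(539,442),(447,445)],[.05,.05,.05,.054]); rect('wells',P)
def circ(l,z):
    P=A(l,z)[:,:2]; M=np.c_[2*P,np.ones(len(P))]; s=np.linalg.lstsq(M,(P**2).sum(1),rcond=None)[0]; return s[:2].round(4),(s[2]+s[:2]@s[:2])**.5*2
print('rpad',circ([(236,443),(411,443),(324,358),(324,527),(262,385),(387,385),(262,503),(385,503)],.008))
P=A([(500,305),(498,352),(495,398),(493,442)],.05)[:,:2]; print(np.degrees(np.arctan2(*(P[-1]-P[0])[::-1])), P)
E
```

```text
pad [0.4859 0.3386] [0.0695 0.0687 0.0683 0.0688] yaws -9.85 -100.2
block [0.546  0.2956] [0.055  0.0879 0.0553 0.0885] yaws -10.13 -99.59
wells [0.546  0.2954] [0.0338 0.0679 0.0343 0.0678] yaws -9.91 -100.33
rpad (array([0.4715, 0.2581]), np.float64(0.0746050714116519))
-100.69417136563608 [[0.54944754 0.3116664 ]
 [0.5464678  0.29513055]
 [0.54307934 0.27844759]
 [0.54004633 0.26188414]]
```

```bash
python3 - <<'E'
from mv import *
bot.movep([.49,.0,.22],down(HY)); bot.wait(.5); c=snap('w_heat2')
cv2.imwrite('pics/w_heat2z.png',cv2.resize(c['color'][40:260,150:420,::-1],None,fx=2.5,fy=2.5,interpolation=cv2.INTER_CUBIC))
E
```

```text
w_heat2 36.2667 [0.49 0.   0.22] [ 1.16  0.06 -1.23  1.82  0.05  1.3   0.09]
```

View pics/w_heat2z.png

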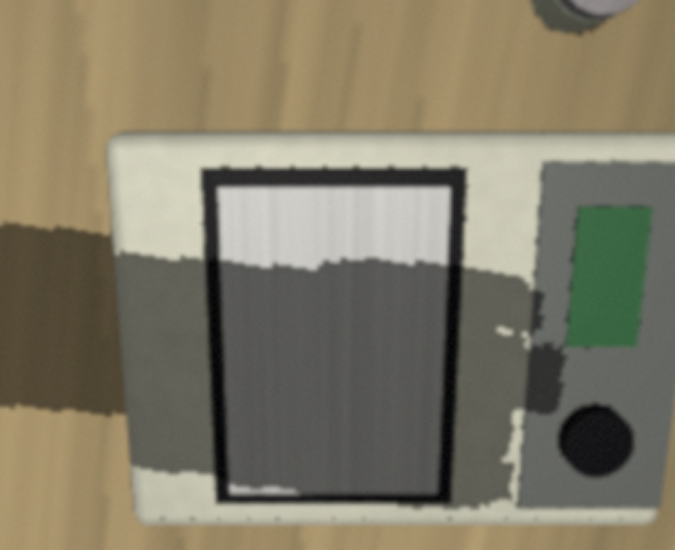

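```bash
python3 - <<'E'
from m import *
A=mk('w_heat2',2.5,150,40)
rect('plate',A([(217,186),(452,185),(440,495),(228,493)],.07))
E
python3 - <<'E'
from mv import *
pick([.5461,.2950],np.radians(-10.0),.0105,.22,80)
c=snap('g3')
E
```

```text
plate [0.4909 0.0087] [0.0799 0.1142 0.0808 0.1131] yaws 9.78 -79.98
down t=39.0 [0.5465 0.2951 0.0111] w=1.000 F [-0.2  0.3 -0.5]
closed t=39.6 [0.5465 0.2952 0.0109] w=0.650 F [0.6 0.2 4. ]
lifted t=41.5 [0.5456 0.2946 0.2187] w=0.644 F [-1.  -0.3 -4.5]
g3 41.625 [0.5459 0.2949 0.2195] [ 0.26  0.46 -1.06  1.52  0.4   1.4  -1.  ]
```

View pics/g3.png

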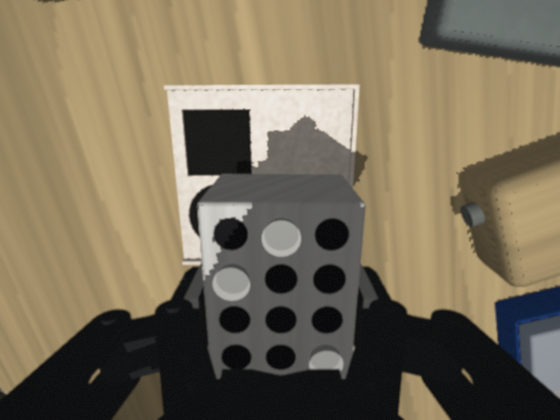

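```bash
python3 - <<'E'
from m import *
c=pickle.load(open('pics/g3.pkl','rb'))
e=np.array([.5459,.2949]);z=.2195+.0395
P=onplane(c,[(281,319),(281,279),(332,233),(231,234),(235,319),(327,320)],[z]*6,c['W'])[:,:2]-e
a=np.radians(-10); Rm=np.array([[np.cos(a),-np.sin(a)],[np.sin(a),np.cos(a)]])
print((P@Rm).round(4)) # columns: along jaw(x), along block y
E
```

```text
[[ 0.0002  0.0012]
 [ 0.0002  0.0178]
 [ 0.0171  0.0351]
 [-0.0165  0.0347]
 [-0.0166  0.0012]
 [ 0.017   0.0008]]
```

```bash
python3 - <<'E'
from mv import *
a=np.radians(9.9)
p=np.array([.4907,.0082])-rot(a)@[.0002,.0010]; print(p)
place(p,a,.0755,.20,g=6)
bot.wait(.3); st()
release(p,.22)
bot.movel([.485,-.02,.22],speed=.15); bot.wait(.3); c=snap('w_heat3')
cv2.imwrite('pics/w_heat3z.png',cv2.resize(c['color'][10:260,150:420,::-1],None,fx=2.4,fy=2.4,interpolation=cv2.INTER_CUBIC))
t=bot.camera('scene'); cv2.imwrite('pics/s3.png',t['color'][:,:,::-1])
E
```

```text
[0.49067491 0.0071805 ]
above t=43.2 [0.4908 0.0078 0.2   ] w=0.642 F [ 0.2 -0.3 -4.5]
hit True t=44.9 [0.4907 0.0071 0.0759] w=0.646 F [-1.8 -0.   4.6]
 t=45.4 [0.4907 0.0071 0.0759] w=0.647 F [-0.3 -0.   5. ]
open t=46.0 [0.4892 0.0068 0.0748] w=0.997 F [ 0.2  1.  -0. ]
w_heat3 48.0167 [ 0.485  -0.0196  0.22  ] [ 1.25  0.04 -1.27  1.83  0.04  1.3   0.14]
```

View pics/w_heat3z.png

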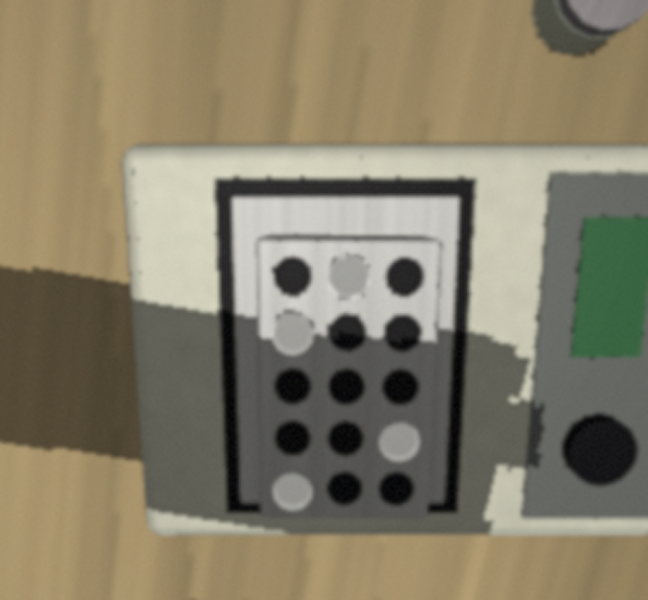

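View pics/s3.png

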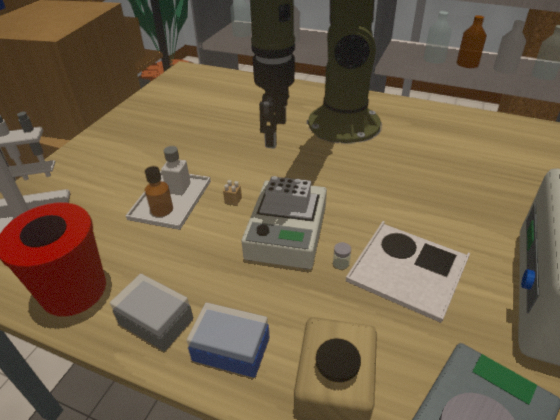

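```bash
python3 - <<'E'
from m import *
A=mk('w_heat3',2.4,150,10)
P=A([(232,195),(461,195)],.07)[:,:2]
print('plate top corners',P)
a=np.radians(9.9);Rm=np.array([[np.cos(a),-np.sin(a)],[np.sin(a),np.cos(a)]])
m=P.mean(0)-Rm@[0,.057]; print('plate c',m)
W=A([(346,386),(291,276),(405,276),(396,488)],.115)[:,:2]; print('block c',W[0], (W[1]+W[3])/2,'in heater frame',((W[[0]]-m)@Rm),((W[1]+W[3])/2-m)@Rm)
B=A([(258,238),(440,240)],.115)[:,:2]; print('block edge yaw',np.degrees(np.arctan2(*(B[1]-B[0])[::-1])),'wells',np.degrees(np.arctan2(*(W[2]-W[1])[::-1])))
print('plate yaw',np.degrees(np.arctan2(*(P[1]-P[0])[::-1])))
E
```

```text
plate top corners [[0.44193983 0.05793453]
 [0.52025926 0.07163356]]
plate c [0.49089951 0.00863281]
block c [0.49006337 0.007458  ] [0.48996556 0.00735564] in heater frame [[-0.00102567 -0.00101356]] [-0.00113962 -0.00109758]
block edge yaw 9.32336857826682 wells 9.936069254014873
plate yaw 9.921364879249799
```

Block sits about 1 mm off plate centre and square to it. Next I'll look at the bottles in the tray.

```bash
python3 - <<'E'
from mv import *
bot.movep([*slot(0)+rot(TY)@[0,-.04],.22],down(TY)); bot.wait(.5); c=snap('w_tray2')
cv2.imwrite('pics/w_tray2z.png',cv2.resize(c['color'][10:260,140:430,::-1],None,fx=2.4,fy=2.4,interpolation=cv2.INTER_CUBIC))
E
```

```text
w_tray2 49.9917 [ 0.5138 -0.3413  0.22  ] [ 1.32  0.42 -1.01  1.53  0.36  1.39  0.41]
```

View pics/w_tray2z.png

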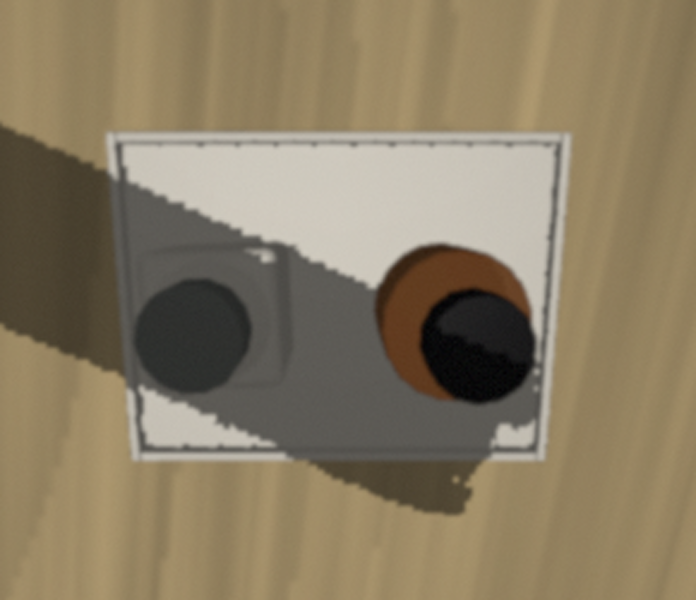

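```bash
python3 - <<'E'
from m import *
A=mk('w_tray2',2.4,140,10)
a=np.radians(6.95);Rm=np.array([[np.cos(a),-np.sin(a)],[np.sin(a),np.cos(a)]]);T=np.array([.509,-.3016])
rect('tray',A([(107,133),(571,133),(545,459),(134,460)],.014))
for n,u,z in (('sq',(193,336),.120),('rd',(478,346),.122)):
    P=A([u],z)[0,:2]; print(n,P,(P-T)@Rm)
# square bottle shoulder: top-left/right corners
P=A([(146,252),(283,245)],.076)[:,:2]; print(np.degrees(np.arctan2(*(P[1]-P[0])[::-1])))
E
```

```text
tray [ 0.5093 -0.302 ] [0.1881 0.1383 0.1879 0.1388] yaws 7.01 -82.95
sq [ 0.46492447 -0.30478116] [-0.0441366   0.00217549]
rd [ 0.55073712 -0.29706577] [ 0.0419791  -0.00054941]
9.686737044743136
```

```bash
python3 - <<'E'
from mv import *
pick(TR+rot(TY)@[.0435,-.0005],TY,.0890,.27)
p=[.4717,.2580]
place(p,np.radians(-9.85),.0935,.27); release(p,.27)
pick(TR+rot(TY)@[-.0445,.0018],TY,.0880,.27)
p=[.4858,.3387]
place(p,np.radians(-12.3),.0925,.27); release(p,.27)
bot.movep([.515,.275,.22],down(np.radians(-9.8))); bot.wait(.5); c=snap('w_bay4')
cv2.imwrite('pics/w_bay4z.png',cv2.resize(c['color'][30:270,120:440,::-1],None,fx=2.5,fy=2.5,interpolation=cv2.INTER_CUBIC))
t=bot.camera('scene'); cv2.imwrite('pics/s4.png',t['color'][:,:,::-1])
E
```

```text
down t=51.9 [ 0.5525 -0.297   0.0896] w=0.999 F [-0.7 -0.2  0.2]
closed t=52.7 [ 0.5525 -0.2968  0.0892] w=0.384 F [0.7 0.3 1.1]
lifted t=54.4 [ 0.5516 -0.2967  0.2686] w=0.387 F [ 1.4 -0.2 -1.4]
above t=56.8 [0.4718 0.2578 0.27  ] w=0.383 F [ 0.7  0.1 -1.6]
hit True t=58.9 [0.4717 0.2578 0.0931] w=0.384 F [-0.9  0.2  4. ]
open t=59.8 [0.471  0.2574 0.0924] w=1.001 F [-0.1  0.1 -0.8]
down t=64.8 [ 0.4649 -0.3054  0.0886] w=1.001 F [0.2 0.4 0.5]
closed t=65.5 [ 0.4645 -0.3053  0.0882] w=0.387 F [-1.9  0.1  2.4]
lifted t=67.2 [ 0.464  -0.3049  0.2685] w=0.381 F [ 0.3  0.1 -2.4]
above t=69.9 [0.4859 0.3386 0.27  ] w=0.379 F [ 0.6 -0.3 -1.8]
hit True t=72.0 [0.4856 0.3386 0.0922] w=0.379 F [-0.8 -1.2  6. ]
open t=73.0 [0.4852 0.3379 0.0913] w=1.003 F [0.2 0.2 0.9]
w_bay4 75.4833 [0.515  0.2751 0.2201] [ 0.44  0.45 -1.25  1.61  0.43  1.4  -1.03]
```

View pics/w_bay4z.png

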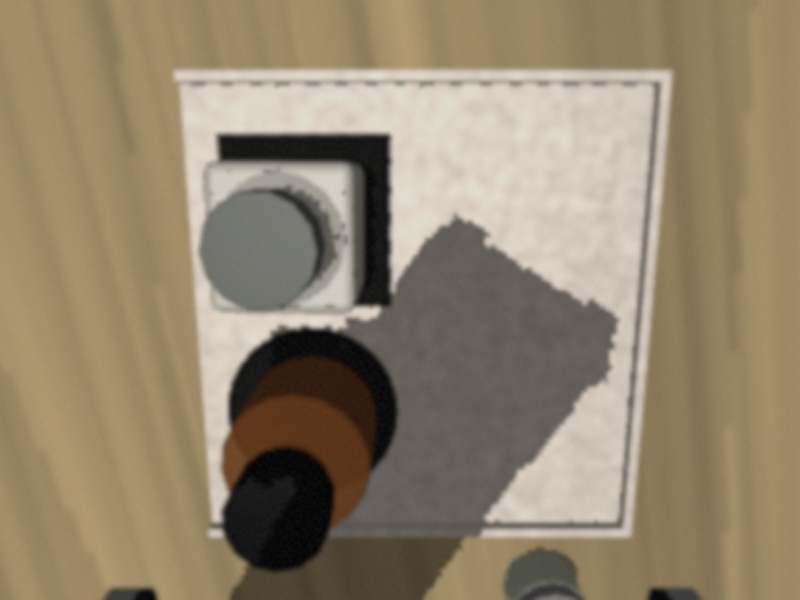

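View pics/s4.png

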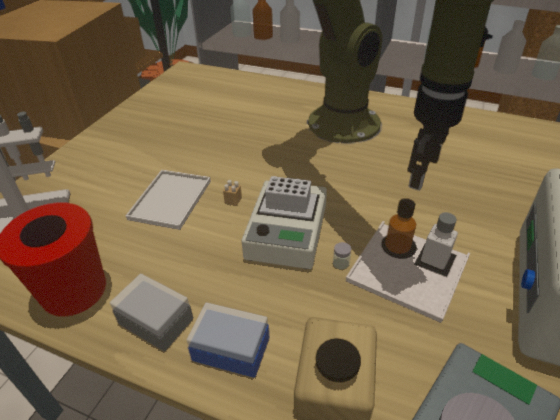

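Both bottles stand on their pads, and the square one is now aligned. I'll check centring numerically, then with a top view with the arm out of the way.

```bash
python3 - <<'E'
from m import *
from mv import *
A=mk('w_bay4',2.5,120,30)
P=A([(218,135),(389,135),(389,305)],.008)[:,:2]; print('pad c',(P[0]+P[2])/2)
print('cap sq',A([(260,250)],.124)[0,:2],'cap rd',A([(277,510)],.126)[0,:2])
rect('shoulder',A([(205,163),(363,161),(360,311),(213,311)],.08))
bot.movel([.50,.20,.30],speed=.2); bot.movep([.50,-.10,.33],down(0)); bot.wait(.4)
t=bot.camera('top'); t['W']=np.linalg.inv(t['world_to_cam'])
s=5;im=cv2.resize(t['color'][155:275,95:245,::-1],None,fx=s,fy=s,interpolation=cv2.INTER_CUBIC)
a=np.linspace(0,2*np.pi,100)
for (x,y),z in (((.4858,.3387),.124),((.4717,.2580),.126)):
    q=(proj(t,np.c_[x+.017*np.cos(a),y+.017*np.sin(a),0*a+z],t['W'])-[95,155]+.5)*s-.5
    cv2.polylines(im,[q.round().astype(int)],True,(0,255,0),1)
cv2.imwrite('pics/topend.png',im); cv2.imwrite('pics/topend_full.png',t['color'][:,:,::-1]); st()
E
```

```text
pad c [0.48543607 0.33877314]
cap sq [0.48519539 0.33786162] cap rd [0.47339234 0.26066388]
shoulder [0.4863 0.3375] [0.0511 0.0486 0.0501 0.048 ] yaws -9.51 -101.2
 t=77.9 [ 0.5001 -0.0996  0.33  ] w=1.002 F [ 0.   0.1 -0.3]
```

View pics/topend.png

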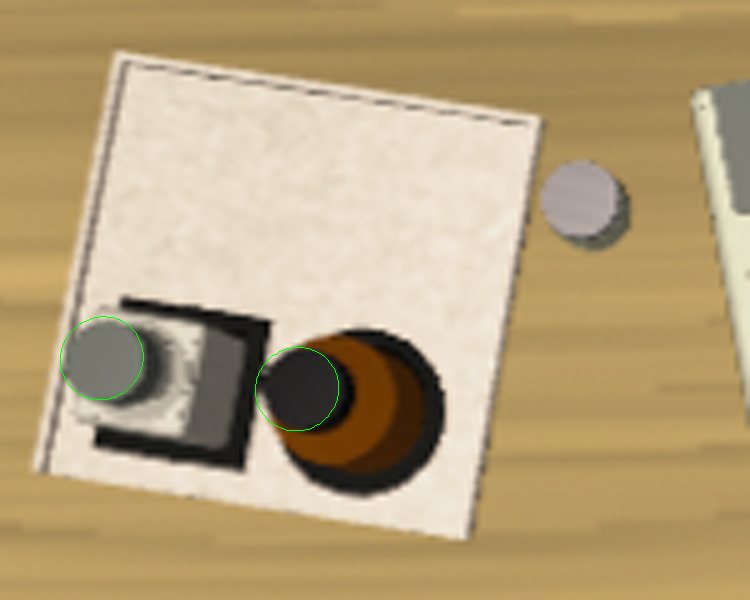

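View pics/topend_full.png

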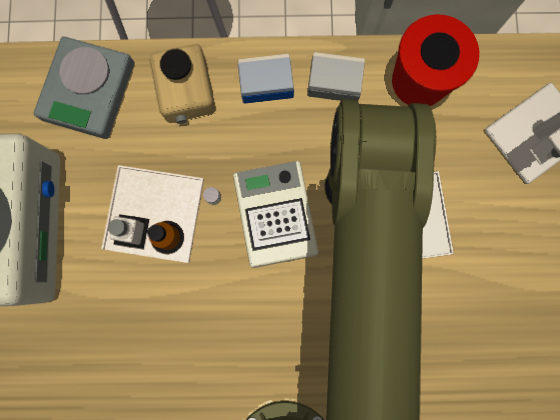

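```bash
python3 - <<'E'
from plant import bot
bot.job_done(); print(bot.observe()['time_s'])
E
```

```text
the job is handed in; nothing more can be done
the job is handed in; nothing more can be done
```

The job is done and handed in at about 78 s of the allowed 128 s. I moved the square bottle, then the round one, into the side tray. Then I set the block on the heater plate and stood the round and square bottles back on their own pads.

The last checks from the camera images:
- **Block:** it sits about 1 mm off the plate centre along each axis. By its wells it is square to the plate within about 0.1°; by its top edge, within about 0.6°. It looks flat.
- **Bottles:** both stand upright. In the top view their caps match the pad centres within about 1–2 mm. The wrist view puts the square bottle about 1 mm off.
- **Disagreement:** the wrist view puts the round cap about 3 mm off its pad centre, where the top view shows about 1 mm. I traced the top view as the better of the two, because the cap is seen very obliquely from the wrist.
- **Square bottle's rotation:** it first stood about 2.5° turned on its pad, so I put it back lined up with the pad.
- **Jar and stand:** the jar is at the same pixel position as at the start. The stand looks unmoved in the scene view, but I didn't measure it.
- **Forces:** the guarded placements stopped at about 4–6 N. Nothing slipped, tipped or fell in any picture. The arm was clear of everything at hand-in.

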